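Close the iris of the up-looking camera onto its stop and cap the lens

ROBOT

A 6-joint arm with a two-finger parallel gripper is mounted at the origin on a cart in front of the work surface, level with it; the furniture and walls round the work are solid. World frame = base frame: x ahead of the robot, y to its left, z up, the work surface at z = 0. Lengths are in m, angles in rad, forces in N, time in s.
With the tool pointing down it reaches from about 0.3 to 0.775 m from the base axis. Payload 14.6 kg.
Tool frame: the origin (TCP) lies on the centre line of the jaws, within the pads' length; the fingertips stand robot.finger_overhang ahead of it and the grasp point (between the pads) lies 2 mm behind it (robot.finger_overhang is the distance from the TCP to the fingertips, in m); z points along the fingers, y is the line along which they close (so a half turn about z gives the same grasp; the last joint's range is limited). The gripper opens to 94 mm and grips with 3 to 60 N. Pads are 16 mm wide; open, the fingers measure 119 mm over their backs; the gripper's body (75 mm by 177 mm) begins 78 mm behind the grasp point.
Start: joints at [1.241, 0.3, 1.521, -0, 1.321, -0.067], TCP at [0.143, 0.531, 0.222] pointing down, gripper open.
Joint ranges: [-3.03, 3.03], [-0.79, 2.21], [0.23, 2.52], [-1.04, 4.18], [0, 3.07], [-2.55, 2.55]. Speed limits (rad/s): [2.22, 2.22, 2.57, 3.14, 3.14, 3.14].

INTERFACE

Orientations are given as a unit quaternion [w, x, y, z].
In Python, from cell import robot, cams gives the robot as it stands.
- The arm moves only by the shell command python3 -m handwheel 'ROWS' [FORCE]. ROWS is JSON, a list of rows, each a list of 3 entries, a list of its own where there are three numbers: the shift along the tool's x, y, z in mm, then the turn, a rotation vector about the tool's x, y, z in rad, then the finger opening in mm, from 0 to 94. In form: [[[x, y, z], [ax, ay, az], jaw], ...]. A call has 1 to 12 rows; each row is the pose to reach, as a shift and turn from the pose commanded when the call began, along the tool's axes at that moment; what a row does not reach only later rows make up. A row lasts 1/10 s, in which the tool goes at most 50 mm and 8.59 degrees, less where a joint would pass 70% of its speed; a pose out of reach is approached as far as the arm can. A call with a gripper value outside its range is refused whole. The fingers move at their own pace and stop on an object; FORCE is the grip in N (left out, the last holds). Time passes only in rows, so rows that repeat a pose let the fingers close. It gives the time, the measured TCP pose, the force, the opening and the grip force at its end, in the units of the state.
- robot.observe(): the state, without advancing time (a new reading comes with each control period).
- cams.get_image(name): name is "side" or "top" or "wrist"; returns a dict with "pixels" (480x640x3 uint8, red, green, blue), "fx", "fy", "cx", "cy" (pixels), "dist_coeffs" ([k1, k2, p1, p2, k3] as OpenCV has them; the pictures are not rectified), "cam_to_world" (4x4, takes a point from camera to world coordinates). Camera axes: x right, y up, looking along -z (the intrinsics and any distortion apply to the point x, -y, -z); pixel columns grow to the right and rows downward; lengths in m; the calibration is good to about 2 mm. A picture is of the moment at which its call begins. There is no depth.
- robot.hand_in(): hands the job in; it is judged then, once.
Trained networks look in a picture, given as the dict that the camera call returned (one of the last four; its "shot" number tells which), for a name from the list of things; names that differ only in an ending like _2 or _b are one class to them, and where a whole thing is asked for, a point or a joint stands for the part that bears it (a point fixed in the world has none). Each returns a list of dicts, best first, with "confidence" (0 to 1); they miss things now and then, are a little off and sometimes report something else, mostly with a low value. They report only what shows in the picture. A call takes as long as a camera call.
- cams.outline_of(name, picture): "mask" (480x640 bool, what is visible of it) and "centre" ([column, row] in pixels, amid what is visible of it).
- cams.mark_of(name, picture): "centre" ([column, row] in pixels: a listed point, or the origin of a listed thing).
The state is a dict: "time_s": time; "qpos": joint angles; "joint_velocities": joint speeds; "tau": joint torques, N m; "eef_pos": TCP position; "tool_rot": TCP orientation; "force": force on the tool from outside, world axes, zero at the start; "torque": the same for the moment, N m; "gripper_width": finger opening in m; "finger_force": force on a finger pad.
Only numpy, scipy, OpenCV 4.12 (cv2) and the standard library are available. Lean on these libraries where they do the work, as an engineer would, in place of code of your own. Each camera call takes 0.05 s, during which the arm holds its last target. There are 200 camera calls.

TASK

Make the up-looking inspection camera ready for its dark picture. Close the iris: turn the slim lug-carrying ring in the middle of the lens anticlockwise, seen from above, until its lug just comes to bear on the stop screw - feel for it, do not drive the screw along - and touch neither the focus ring above it nor the preset ring below it. Put the dust cap over the front of the lens, gently and fully home, and let go.

Things in the scene. Friction and masses are not known exactly. Their poses are not given: they have to be found in the camera images.
- camera: Up-looking inspection camera bolted to the bench: foot plate 110 x 86 x 8 mm, grey housing 60 x 60 mm up to 52 mm, then the lens, 123 mm high in all. Origin under the plate's centre on the lens axis; z up along it, -x roughly towards the robot. The lens from below: mount ring, preset ring, iris ring, focus ring, front barrel.
- iris_ring: Slim ring to turn: bright aluminium, ribbed, diameter 56 mm, 10 mm high (75.5 to 85.5 mm above the bench); 5 mm prouder than the focus ring above, 4 mm less than the preset ring 1.5 mm below. Origin on the lens axis at mid-height; -x along its lug. Turns about z with about 0.1 N m of friction, stays where left; anticlockwise from above closes the iris.
- lug (a point): Point near the end of the iris ring's lug, 37.5 mm from the lens axis, 79 mm above the bench. The lug is a block 5 mm wide and 7 mm high, 11 mm proud of the ring. It starts about 0.35 to 1.35 rad short of the stop: one grasp is enough. Set the fingers on the ring clear of the arc from lug to screw.
- preset_ring: Black ring below the iris ring, diameter 64 mm, 66 to 74 mm above the bench, with an ear that reaches 45 mm out from the axis. Origin on the lens axis at mid-height; -x along the ear. Its setting must stay: only stiff friction holds it, giving way when the lug pushes the screw with about 20 N.
- stop_screw (a point): Pivot of the stop screw on the preset ring's ear, 37.5 mm from the lens axis, 79 mm above the bench. Its steel head, 9 mm across, 74 to 84 mm above the bench, sits 3 mm off the pivot, towards the axis and to an unknown side, so lug and screw meet with the two points 4 to 11 mm apart: the meeting must be felt (1 N at the lug is 0.036 N m about the lens axis).
- focus_ring: Black ribbed ring above the iris ring, diameter 46 mm, 87 to 107 mm above the bench; origin on the lens axis at mid-height. Locked; not to be touched.
- front_barrel: Front end of the lens: steel barrel of diameter 40 mm, 107 to 123 mm above the bench, with a 1.5 mm chamfer at the top; the cap goes over it. Origin on the lens axis at its foot.
- lens_front (a point): Centre of the lens's front rim, on the lens axis, 123 mm above the bench.
- cap_grip (a point): Middle of the dust cap's finger bar. The cap is a loose black inverted cup, 28 to 56 g, 50 mm across, bore about 42.5 mm, 16 mm high, standing skirt down. The bar on top is 36 mm long (x), 12 mm wide (y, grip it so), 14 mm high; this point is 23 mm above the skirt's rim, z up. The pale round tin, 60 mm across and without a bar, is no part of the job.
- cap_seat (a point): Centre of the underside of the cap's top, inside the cap, 12 mm above the skirt's rim and 11 mm below the middle of the finger bar; it lies on the lens's front rim when the cap is home.

How it is judged:
By the outcome, as a careful person would: the job done as asked, in the order asked, and still so for the second after the job is handed in, with the robot touching nothing.
It also fails if it takes over 72 s, if anything falls off the work surface, if the arm or the gripper's body presses on something with over 40 N, if the wrist force passes 120 N, or if a joint passes its speed limit or range.

## Working session

There is one attempt and no reset: what is moved stays moved. The work goes in short steps, Python scripts to look and compute and a shell command to move; the robot and the scene stay as the last step left them, time stands still between calls to the robot, and variables do not carry over. Pictures are saved under pics/ and viewed, at most 10 in all, crops included, and the job is handed in when it is done.

```bash
mkdir -p pics; ls
cat > h.py <<'E'
import numpy as np, cv2
from cell import robot, cams
from scipy.spatial.transform import Rotation as R
def ray(p,px):
    K=np.array([[p['fx'],0,p['cx']],[0,p['fy'],p['cy']],[0,0,1.]])
    u=cv2.undistortPoints(np.array([[px]],float),K,np.array(p['dist_coeffs'],float))[0,0]
    T=np.array(p['cam_to_world']); d=T[:3,:3]@np.array([u[0],-u[1],-1.]); return T[:3,3],d/np.linalg.norm(d)
def atz(p,px,z):
    o,d=ray(p,px); return o+d*(z-o[2])/d[2]
def tri(rs):
    A=sum(np.eye(3)-np.outer(d,d) for o,d in rs); b=sum((np.eye(3)-np.outer(d,d))@o for o,d in rs)
    return np.linalg.solve(A,b)
def save(p,n): cv2.imwrite('pics/'+n,cv2.cvtColor(p['pixels'],cv2.COLOR_RGB2BGR))
def toolR():
    q=robot.observe()['tool_rot']; return R.from_quat([q[1],q[2],q[3],q[0]])
E
python3 - <<'E'
from h import *
s=robot.observe(); print({k:np.round(v,3) for k,v in s.items()}, robot.finger_overhang)
print(toolR().as_matrix().round(3))
Z=dict(lens_front=.123,lug=.079,stop_screw=.079,cap_grip=.023,cap_seat=.012,iris_ring=.0805,front_barrel=.107,camera=0,preset_ring=.07)
P={n:cams.get_image(n) for n in ('side','top','wrist')}
for n in P:
    save(P[n],n+'0.png'); print(n,np.array(P[n]['cam_to_world']).round(2).tolist(),P[n]['fx'])
for t,z in Z.items():
    for n,p in P.items():
        for r in cams.mark_of(t,p)[:2]:
            print(t,n,round(r['confidence'],2),np.round(r['centre'],1),atz(p,r['centre'],z).round(4))
E
```

```text
pics
{'time_s': np.float64(0.0), 'qpos': array([ 1.241,  0.3  ,  1.522, -0.   ,  1.321, -0.067]), 'joint_velocities': array([ 0.   ,  0.001,  0.   ,  0.   , -0.   , -0.001]), 'tau': array([ 2.0000e-03, -5.3180e+01, -3.5274e+01,  7.1000e-02,  2.4000e-02,
       -0.0000e+00]), 'eef_pos': array([0.143, 0.531, 0.222]), 'tool_rot': array([-0.   ,  0.131,  0.991, -0.001]), 'force': array([ 0.058,  0.459, -0.473]), 'torque': array([-0.012, -0.031,  0.008]), 'finger_force': np.float64(0.0), 'gripper_width': np.float64(0.094)} 0.017
[[-0.966  0.26  -0.   ]
 [ 0.26   0.966 -0.001]
 [ 0.    -0.001 -1.   ]]
side [[-0.99, 0.1, -0.11, 0.38], [-0.15, -0.56, 0.82, 0.68], [0.02, 0.82, 0.57, 0.56], [0.0, 0.0, 0.0, 1.0]] 451.95443992929575
top [[-0.0, 1.0, -0.06, 0.46], [-1.0, -0.0, 0.01, -0.04], [0.0, 0.06, 1.0, 1.07], [0.0, 0.0, 0.0, 1.0]] 583.8327319136645
wrist [[0.26, -0.94, -0.23, 0.08], [0.97, 0.25, 0.06, 0.55], [-0.0, -0.24, 0.97, 0.38], [0.0, 0.0, 0.0, 1.0]] 367.2215339175724
lens_front side 0.57 [315.4 245.4] [0.4792 0.0649 0.123 ]
lens_front top 0.78 [266.1 260.9] [0.4785 0.0583 0.123 ]
lug 
[... 423 characters left out ...]
.0138 0.023 ]
cap_grip top 0.77 [436.1 266.2] [ 0.4703 -0.2365  0.023 ]
cap_seat side 0.53 [340.8 210.2] [ 0.4693 -0.2424  0.012 ]
cap_seat top 0.58 [434.9 268.4] [ 0.4665 -0.2364  0.012 ]
iris_ring side 0.69 [318.3 266.1] [0.4734 0.0658 0.0805]
iris_ring top 0.51 [266.9 262.5] [0.4768 0.0612 0.0805]
front_barrel side 0.9 [316.3 246.5] [0.4807 0.0456 0.107 ]
front_barrel top 0.65 [262.8 259.5] [0.4813 0.0654 0.107 ]
front_barrel top 0.28 [269.6 261.9] [0.4773 0.0541 0.107 ]
camera side 0.57 [317.1 298.3] [0.4755 0.0594 0.    ]
camera top 0.8 [269.4 263.8] [0.4761 0.0647 0.    ]
preset_ring side 0.63 [313.3 270.1] [0.4822 0.0653 0.07  ]
preset_ring top 0.8 [269.4 263.3] [0.4757 0.058  0.07  ]
```

View pics/side0.png

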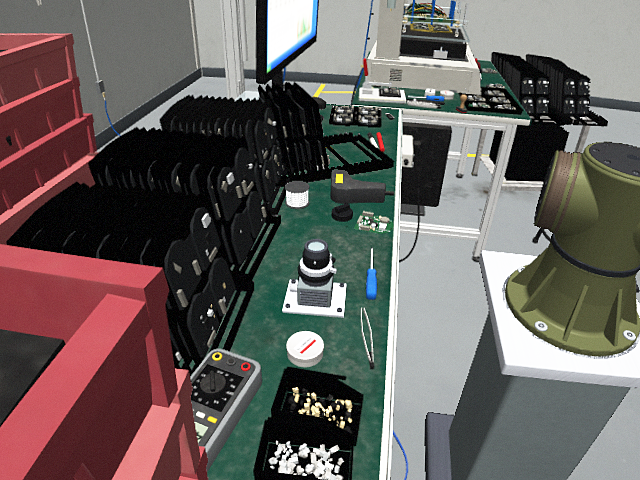

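View pics/top0.png

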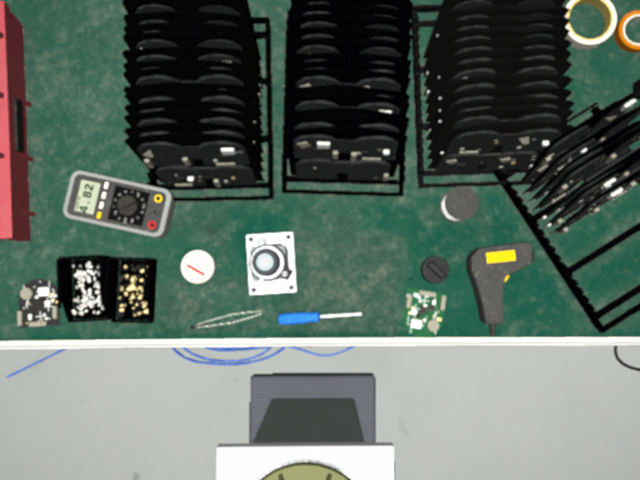

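Both views agree: the lens axis is near (0.477, 0.060). The lug is at (336, 273) in the side view and the screw at (330, 253). The cap, with its bar diagonal, is at (435, 268) in the top view, beside the heat gun. The pale tin at (197, 266) is to be ignored. I'll move above the lens with the jaw line at -73°.

```bash
python3 -m handwheel '[[[-20,-17,-10],[0,0,0.1],94],[[-50,-40,-20],[0,0,0.25],94],[[-90,-75,-30],[0,0,0.4],94],[[-130,-107,-40],[0,0,0.55],94],[[-170,-140,-40],[0,0,0.7],94],[[-210,-173,-40],[0,0,0.85],94],[[-250,-206,-40],[0,0,1.0],94],[[-290,-240,-40],[0,0,1.15],94],[[-330,-273,-40],[0,0,1.3],94],[[-370,-306,-40],[0,0,1.45],94],[[-410,-339,-40],[0,0,1.6],94],[[-445,-368,-40],[0,0,1.75],94]]'
python3 -m handwheel '[[[0,0,0],[0,0,0.14],94],[[0,0,0],[0,0,0.28],94],[[0,0,0],[0,0,0.42],94],[[0,0,0],[0,0,0.56],94],[[0,0,0],[0,0,0.70],94],[[0,0,0],[0,0,0.83],94],[[0,0,0],[0,0,0.83],94],[[0,0,0],[0,0,0.83],94]]'
cat > look.py <<'E'
from h import *
import sys
Z=dict(lens_front=.123,lug=.079,stop_screw=.079,cap_grip=.023,cap_seat=.012,iris_ring=.0805,front_barrel=.107,preset_ring=.07,camera=0)
s=robot.observe(); M=toolR().as_matrix()
print(s['time_s'],s['eef_pos'].round(4),'y ang',np.degrees(np.arctan2(M[1,1],M[0,1])).round(2),'zax',M[:,2].round(4),'q',np.round(s['qpos'],2))
for n in sys.argv[2].split(','):
    p=cams.get_image(n); save(p,n+sys.argv[1]+'.png')
    for t in sys.argv[3].split(','):
        for r in cams.mark_of(t,p)[:2]:
            print(t,n,round(r['confidence'],2),np.round(r['centre'],1),atz(p,r['centre'],Z[t]).round(4))
E
python3 look.py 1 wrist lens_front,lug,stop_screw,iris_ring,front_barrel,preset_ring,camera
```

```text
time_s: 2.7
eef_pos: [0.469, 0.0705, 0.2627]
tool_rot: [0.0, 0.847, 0.532, 0.0]
force: [0.6, 0.7, 0.6]
gripper_width: 0.094
finger_force: 0.0
time_s: 3.5
eef_pos: [0.4682, 0.0726, 0.2625]
tool_rot: [0.0, 0.989, 0.151, 0.0]
force: [0.4, -0.2, -0.5]
gripper_width: 0.0941
finger_force: 0.0
3.5 [0.4682 0.0726 0.2625] y ang -72.66 zax [ 0. -0. -1.] q [ 0.08  0.1   1.67 -0.    1.37  1.34]
lens_front wrist 0.67 [332.1 226.4] [0.4778 0.0623 0.123 ]
lug wrist 0.97 [311.9 246.2] [0.445  0.0707 0.079 ]
stop_screw wrist 0.77 [359.  240.9] [0.4638 0.0287 0.079 ]
front_barrel wrist 0.84 [335.4 224.4] [0.4774 0.0585 0.107 ]
preset_ring wrist 0.67 [331.9 203.6] [0.4894 0.0643 0.07  ]
camera wrist 0.82 [333.  202.6] [0.4821 0.058  0.    ]
```

Run:
```python
import cv2
im=cv2.imread('pics/wrist1.png')[150:310,240:440]; cv2.imwrite('pics/c1.png',cv2.resize(im,(800,640),interpolation=cv2.INTER_CUBIC)[:600])
```

```text
(no output)
```

View pics/c1.png

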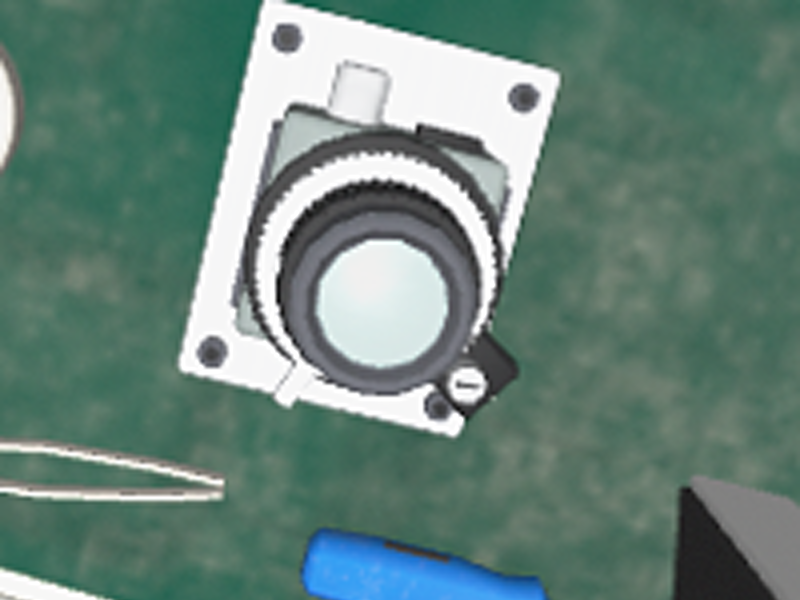

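The view shows the barrel rim centred at crop (385, 301), i.e. pixel (336.2, 225.3). The lug points to the lower left at crop (292, 385), and the slotted screw head on the ear is at crop (467, 384). The arc between them faces the robot. I'll work out the axis and angles.

Run:
```python
from h import *
p=cams.get_image('wrist'); c=lambda u,v:(240+u/4-.4,150+v/4-.4)
a=atz(p,c(385,301),.122); a2=atz(p,c(383,303),.121)
# iris ring outer circle (z .0855), ear
pts=np.array([c(*q) for q in [(256,262),(498,262),(378,150),(268,210),(487,205),(310,165),(440,166)]])
W=np.array([atz(p,q,.0855)[:2] for q in pts])
from scipy.optimize import least_squares
f=least_squares(lambda v:np.hypot(*(W-v[:2]).T)-v[2],[.477,.06,.028]); print('ring fit',f.x.round(4),f.fun.round(4))
print('axis',a.round(4),a2.round(4))
A=f.x[:2]
l=atz(p,c(292,388),.0825); sc=atz(p,c(467,384),.084)
ang=lambda q,o:np.degrees(np.arctan2(*(q[:2]-o[:2])[::-1])).round(1)
for o in (a,f.x): print('lug',l.round(4),ang(l,o),np.hypot(*(l-a)[:2]).round(4),'screw',sc.round(4),ang(sc,o),np.hypot(*(sc-a)[:2]).round(4))
s=robot.observe(); M=toolR().as_matrix()
for o in ([*a[:2]],[*f.x[:2]]): print(1e3*M.T@(np.r_[o,.0935]-s['eef_pos']))
```

```text
ring fit [0.4797 0.0597 0.0288] [-0.0004 -0.0004 -0.0006  0.0004  0.0009  0.0005 -0.0004]
axis [0.4798 0.0596 0.122 ] [0.4791 0.0597 0.121 ]
lug [0.4458 0.0702 0.0825] 162.6 0.0357 screw [0.4595 0.0305 0.084 ] -125.0 0.0354
lug [0.4458 0.0702 0.0825] 162.8 0.0357 screw [0.4595 0.0305 0.084 ] -124.6 0.0354
[  7.29127075  15.86048511 168.95614867]
[  7.21130004  15.65287263 168.95614369]
```

```bash
python3 -m handwheel '[[[2,5,30],[0,0,0],94],[[5,10,60],[0,0,0],94],[[7.3,15.7,90],[0,0,0],94],[[7.3,15.7,90],[0,0,0],94],[[7.3,15.7,90],[0,0,0],94],[[7.3,15.7,90],[0,0,0],94],[[7.3,15.7,90],[0,0,0],94]]'
python3 look.py 2 wrist,side,top lens_front,lug,stop_screw,iris_ring,front_barrel
python3 - <<'E'
import cv2
im=cv2.imread('pics/wrist2.png')[140:300,220:420]; cv2.imwrite('pics/c2.png',cv2.resize(im,(800,640),interpolation=cv2.INTER_CUBIC)[:600])
E
```

```text
time_s: 4.65
eef_pos: [0.4802, 0.0599, 0.1739]
tool_rot: [0.0, 0.989, 0.149, 0.001]
force: [-0.2, 0.1, 0.9]
gripper_width: 0.0941
finger_force: 0.0
4.65 [0.4802 0.0599 0.1739] y ang -72.86 zax [ 2.3e-03  1.0e-04 -1.0e+00] q [0.05 0.2  1.76 0.   1.17 1.32]
lens_front wrist 0.97 [313.6 271.3] [0.4765 0.0605 0.123 ]
stop_screw wrist 0.74 [317.9 225.6] [0.496  0.0638 0.079 ]
stop_screw wrist 0.72 [347.5 282.7] [0.4611 0.03   0.079 ]
front_barrel wrist 0.85 [318.5 259.6] [0.4799 0.0584 0.107 ]
lens_front side 0.62 [315.5 246.2] [0.4786 0.0671 0.123 ]
lug side 0.62 [339.5 212.4] [ 0.46   -0.1214  0.079 ]
lug side 0.5 [333.3 275.1] [0.4447 0.0837 0.079 ]
stop_screw side 0.53 [329.2 258.8] [0.4581 0.0397 0.079 ]
iris_ring side 0.79 [314.  264.4] [0.4816 0.0624 0.0805]
front_barrel side 0.86 [317.3 246.3] [0.4791 0.0447 0.107 ]
```

View pics/c2.png

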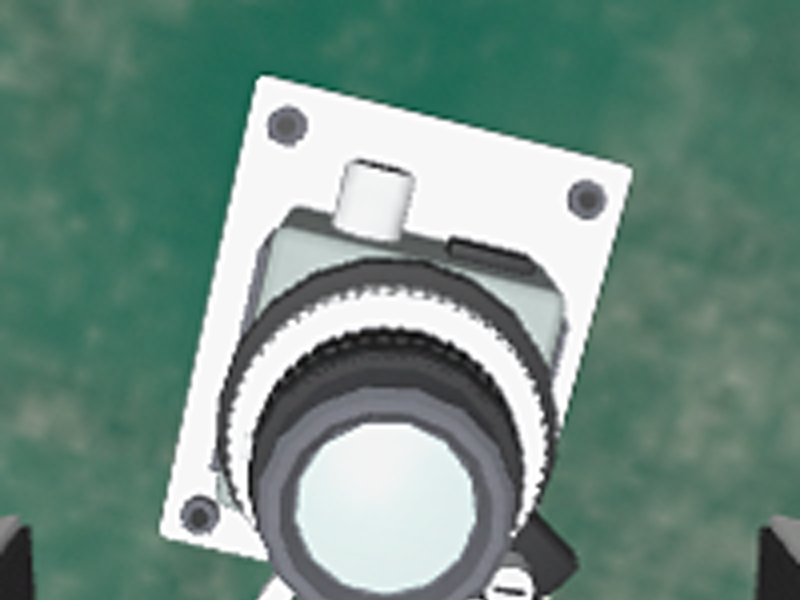

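The barrel rim spans crop u 257–517 with its top at v 388, so its centre is about (387, 518). The finger edges at u 33 and 757 are nearly symmetric about it. I'll compute the remaining offset.

Run:
```python
from h import *
p=cams.get_image('wrist'); c=lambda u,v:(220+u/4-.4,140+v/4-.4)
from scipy.optimize import least_squares
def fit(pts,z):
    W=np.array([atz(p,c(*q),z)[:2] for q in pts]); f=least_squares(lambda v:np.hypot(*(W-v[:2]).T)-v[2],[.48,.06,.02]); return f.x.round(4),f.fun.round(4)
print(fit([(257,500),(517,500),(385,388),(290,428),(482,428)],.1215))
print(fit([(227,440),(546,440),(385,283),(268,340),(500,335)],.0855))
print(fit([(218,430),(555,430),(390,260),(300,290),(478,288)],.074))
s=robot.observe(); M=toolR().as_matrix(); print(s['eef_pos'], M.T.round(3).tolist())
tip=[tri([ray(p,c(u,560))]) if 0 else atz(p,c(u,560),s['eef_pos'][2]-.017) for u in (33,757)]; print(np.mean(tip,0).round(4), tip)
```

```text
(array([0.4782, 0.0592, 0.0199]), array([-0.    ,  0.    , -0.    ,  0.0001, -0.0001]))
(array([0.4795, 0.0599, 0.028 ]), array([ 0.0001,  0.0001,  0.0005, -0.0004, -0.0004]))
(array([0.4789, 0.0596, 0.0309]), array([ 0.0002, -0.0001,  0.0005, -0.0006,  0.    ]))
[0.47979247 0.05971913 0.17244855] [[0.956, 0.294, 0.0], [0.294, -0.956, 0.0], [0.0, 0.0, -1.0]]
[0.4833 0.0595 0.1554] [array([0.46945587, 0.10435178, 0.15544855]), array([0.49723366, 0.01462466, 0.15544855])]
```

```bash
python3 -m handwheel '[[[-0.9,-0.7,15],[0,0,0],94],[[-0.9,-0.7,35],[0,0,0],94],[[-0.9,-0.7,55],[0,0,0],94],[[-0.9,-0.7,70],[0,0,0],94],[[-0.9,-0.7,78],[0,0,0],90],[[-0.9,-0.7,78],[0,0,0],80],[[-0.9,-0.7,78],[0,0,0],72],[[-0.9,-0.7,78],[0,0,0],66],[[-0.9,-0.7,78],[0,0,0],62],[[-0.9,-0.7,78],[0,0,0],62],[[-0.9,-0.7,78],[0,0,0],62]]' 8
cat > st.py <<'E'
from h import *
s=robot.observe(); M=toolR().as_matrix()
print(s['time_s'],'pos',s['eef_pos'].round(4),'yang',np.degrees(np.arctan2(M[1,1],M[0,1])).round(2),'Ftool',(M.T@s['force']).round(2),'T',np.round(s['torque'],3),'w',s['gripper_width'].round(4),'ff',s['finger_force'])
E
python3 st.py
python3 -m handwheel '[[[0,0,0],[0,0,0],60],[[0,0,0],[0,0,0],58],[[0,0,0],[0,0,0],57],[[0,0,0],[0,0,0],57],[[0,0,0],[0,0,0],57]]' 5; python3 st.py
```

```text
time_s: 6.7
eef_pos: [0.4788, 0.0601, 0.0947]
tool_rot: [0.0, 0.989, 0.149, 0.0]
force: [0.3, -0.0, -0.3]
gripper_width: 0.0621
finger_force: 0.0
time_s: 7.2
eef_pos: [0.4787, 0.0603, 0.0944]
tool_rot: [-0.0, 0.989, 0.149, -0.0]
force: [-0.5, 2.6, 0.5]
gripper_width: 0.0572
finger_force: 1.5Traceback (most recent call last):
  File "st.py", line 3, in <module>
    print(s['time_s'],'pos',s['eef_pos'].round(4),'yang',np.degrees(np.arctan2(M[1,1],M[0,1])).round(2),'Ftool',(M.T@s['force']).round(2),'T',np.round(s['torque'],3),'w',s['gripper_width'].round(4),'ff',s['finger_force'])
                                                                                                                                                                          ^^^^^^^^^^^^^^^^^^^^^^^^
AttributeError: 'float' object has no attribute 'round'
Traceback (most recent call last):
  File "st.py", line 3, in <module>
    print(s['time_s'],'pos',s['eef_pos'].round(4),'yang',np.degrees(np.arctan2(M[1,1],M[0,1])).round(2),'Ftool',(M.T@s['force']).round(2),'T',np.round(s['torque'],3),'w',s['gripper_width'].round(4),'ff',s['finger_force'])
                                                                                                                                                                          ^^^^^^^^^^^^^^^^^^^^^^^^
AttributeError: 'float' object has no attribute 'round'
```

```bash
sed -i "s/s\['gripper_width'\].round(4)/round(s['gripper_width'],4)/" st.py
python3 -m handwheel '[[[0,-0.6,0],[0,0,0],57],[[0,-0.6,0],[0,0,0],56],[[0,-0.6,0],[0,0,0],54],[[0,-0.6,0],[0,0,0],50],[[0,-0.6,0],[0,0,0],50],[[0,-0.6,0],[0,0,0],50]]' 10; python3 st.py
```

```text
time_s: 7.8
eef_pos: [0.4785, 0.0608, 0.0944]
tool_rot: [-0.0, 0.989, 0.149, -0.0]
force: [-1.1, 5.7, -1.2]
gripper_width: 0.0554
finger_force: 10.0
7.8 pos [0.4785 0.0608 0.0944] yang -72.88 Ftool [ 0.65 -5.72  1.23] T [ 0.812  0.338 -0.025] w 0.0554 ff 10.000021308660507
```

```bash
python3 -m handwheel '[[[0,-0.3,0],[0,0,0],50],[[0,-0.5,0],[0,0,0],50],[[0,-0.5,0],[0,0,0],50]]' 10; python3 st.py
```

```text
time_s: 8.1
eef_pos: [0.4785, 0.0609, 0.0944]
tool_rot: [0.0, 0.989, 0.149, 0.0]
force: [1.2, -1.6, -0.0]
gripper_width: 0.0556
finger_force: 10.0
8.1 pos [0.4785 0.0609 0.0944] yang -72.88 Ftool [0.66 1.92 0.05] T [-0.136  0.083 -0.012] w 0.0556 ff 9.999936819076538
```

```bash
python3 -m handwheel '[[[0,0,0],[0,0,-0.02],50],[[0,0,0],[0,0,-0.06],50],[[0,0,0],[0,0,-0.10],50],[[0,0,0],[0,0,-0.15],50],[[0,0,0],[0,0,-0.2],50],[[0,0,0],[0,0,-0.2],50]]' 10; python3 st.py
python3 -m handwheel '[[[0,0,0],[0,0,-0.05],50],[[0,0,0],[0,0,-0.10],50],[[0,0,0],[0,0,-0.15],50],[[0,0,0],[0,0,-0.2],50],[[0,0,0],[0,0,-0.2],50]]' 10; python3 st.py
```

```text
time_s: 8.7
eef_pos: [0.4785, 0.061, 0.0944]
tool_rot: [0.0, 0.969, 0.248, 0.0]
force: [-0.2, -1.4, -0.9]
gripper_width: 0.0558
finger_force: 10.0
8.7 pos [0.4785 0.061  0.0944] yang -61.33 Ftool [-0.83  1.19  0.93] T [-0.403  0.045  0.068] w 0.0558 ff 9.999485313892365
time_s: 9.2
eef_pos: [0.4784, 0.061, 0.0944]
tool_rot: [0.0, 0.94, 0.342, -0.0]
force: [1.6, -2.0, -0.9]
gripper_width: 0.0555
finger_force: 10.0
9.2 pos [0.4784 0.061  0.0944] yang -49.96 Ftool [-0.02  2.59  0.94] T [-0.495  0.027  0.129] w 0.0555 ff 9.999506324529648
```

```bash
python3 look.py 3 wrist,side lug,stop_screw; for i in 1 2 3; do python3 - <<'E'
from h import *
for i in range(3): cams.get_image('side'); s=robot.observe(); print(s['time_s'],np.round(s['force'],2),np.round(s['torque'],3))
E
done
python3 - <<'E'
import cv2
im=cv2.imread('pics/wrist3.png')[200:440,160:480]; cv2.imwrite('pics/c3.png',cv2.resize(im,(800,600),interpolation=cv2.INTER_CUBIC))
E
```

```text
9.2 [0.4784 0.061  0.0944] y ang -49.96 zax [ 1.e-04 -4.e-04 -1.e+00] q [ 0.05  0.31  1.84 -0.    1.    0.92]
stop_screw wrist 0.59 [315.1 327.1] [0.4603 0.0465 0.079 ]
lug side 0.66 [338.7 269. ] [0.4378 0.0656 0.079 ]
stop_screw side 0.59 [314.7 257.2] [0.4842 0.0397 0.079 ]
stop_screw side 0.48 [341.7 205.7] [ 0.4588 -0.1494  0.079 ]
9.55 [ 1.57 -3.69 -1.17] [-0.897 -0.113 -0.008]
9.6 [ 0.22 -4.13 -1.39] [-0.979 -0.073  0.018]
9.65 [ 1.55 -4.48 -1.7 ] [-1.035 -0.115  0.011]
9.7 [ 1.14 -4.52 -1.52] [-1.016 -0.155  0.008]
9.75 [ 1.85 -4.51 -1.68] [-0.995 -0.158 -0.064]
9.8 [ 1.41 -5.47 -1.03] [-1.035 -0.12   0.055]
9.85 [ 1.28 -4.82 -0.7 ] [-1.063 -0.095  0.065]
9.9 [ 1.25 -4.95 -1.11] [-1.064 -0.132  0.016]
9.95 [ 1.21 -4.4  -1.6 ] [-1.028 -0.158 -0.038]
```

View pics/c3.png

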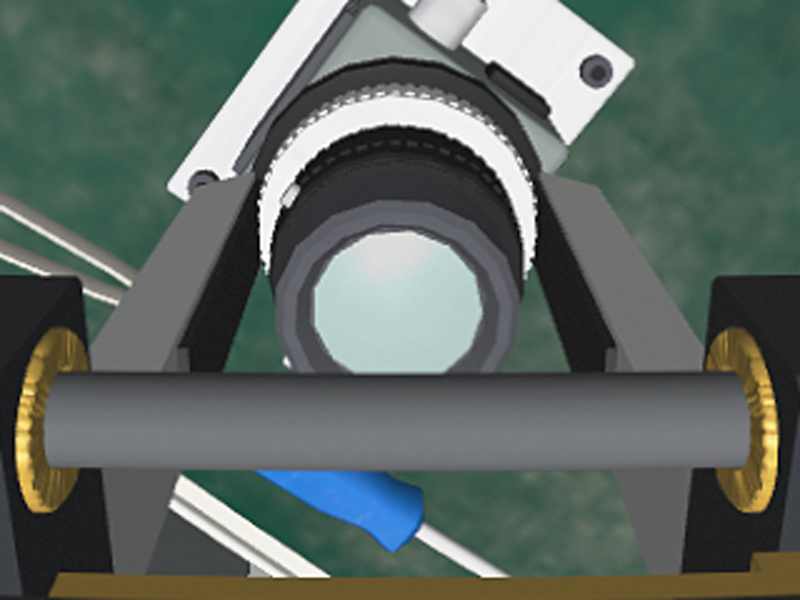

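The fingers hold the iris ring on either side and clear the focus ring. The lug end peeks out at crop (288, 362). I'll check that the ring has followed.

```bash
python3 - <<'E'
from h import *
p=cams.get_image('wrist'); A=np.array([.4788,.0600])
c=(160+288/2.5-.4,200+362/2.5-.4); l=atz(p,c,.0825)[:2]-A; print(np.hypot(*l),np.degrees(np.arctan2(l[1],l[0]))%360)
E
python3 -m handwheel '[[[0,0.2,0],[0,0,-0.04],50],[[0,0.2,0],[0,0,-0.08],50],[[0,0.2,0],[0,0,-0.12],50],[[0,0.2,0],[0,0,-0.16],50]]' 10; python3 st.py
python3 -m handwheel '[[[0,0,0],[0,0,-0.04],50],[[0,0,0],[0,0,-0.08],50],[[0,0,0],[0,0,-0.12],50]]' 10; python3 st.py
```

```text
0.038698995716603554 183.7761510142661
time_s: 10.4
eef_pos: [0.4784, 0.061, 0.0944]
tool_rot: [-0.0, 0.909, 0.417, -0.0]
force: [0.7, -4.3, 0.0]
gripper_width: 0.0552
finger_force: 10.0
10.4 pos [0.4784 0.061  0.0944] yang -40.73 Ftool [-2.79  3.36 -0.02] T [-0.779  0.05  -0.121] w 0.0552 ff 10.000019967556
time_s: 10.7
eef_pos: [0.4784, 0.061, 0.0945]
tool_rot: [-0.0, 0.882, 0.471, -0.0]
force: [0.6, -3.1, 0.3]
gripper_width: 0.0558
finger_force: 10.0
10.7 pos [0.4784 0.061  0.0945] yang -33.85 Ftool [-2.25  2.27 -0.3 ] T [-0.756  0.033 -0.139] w 0.0558 ff 9.999910444021225
```

```bash
python3 -m handwheel '[[[0,0.1,0],[0,0,-0.03],50],[[0,0.1,0],[0,0,-0.06],50],[[0,0.1,0],[0,0,-0.09],50],[[0,0.1,0],[0,0,-0.12],50]]' 10; python3 st.py
for i in 1 ; do python3 -m handwheel '[[[0,0,0],[0,0,-0.015],50],[[0,0,0],[0,0,-0.03],50]]' 10 >/dev/null; python3 st.py; done
python3 -m handwheel '[[[0,0,0],[0,0,-0.015],50],[[0,0,0],[0,0,-0.03],50]]' 10 >/dev/null; python3 st.py
```

```text
time_s: 11.1
eef_pos: [0.4784, 0.061, 0.0944]
tool_rot: [-0.0, 0.852, 0.523, -0.0]
force: [-1.2, -3.0, 0.9]
gripper_width: 0.0554
finger_force: 10.0
11.1 pos [0.4784 0.061  0.0944] yang -26.94 Ftool [-3.22  0.24 -0.94] T [-0.598  0.318 -0.09 ] w 0.0554 ff 10.000188946723938
11.3 pos [0.4785 0.061  0.0944] yang -25.27 Ftool [-3.89 -1.22 -1.15] T [-0.543  0.53  -0.068] w 0.0555 ff 10.000192075967789
11.5 pos [0.4785 0.061  0.0944] yang -23.54 Ftool [-3.61 -2.29 -0.99] T [-0.507  0.672 -0.115] w 0.0557 ff 10.000213533639908
```

```bash
python3 -m handwheel '[[[-0.3,-0.2,0],[0,0,-0.01],50],[[-0.3,-0.2,0],[0,0,-0.02],50]]' 10 >/dev/null; python3 st.py
python3 -m handwheel '[[[0,0,0],[0,0,-0.01],50],[[0,0,0],[0,0,-0.02],50]]' 10 >/dev/null; python3 st.py
python3 -m handwheel '[[[0,0,0],[0,0,-0.01],50],[[0,0,0],[0,0,-0.02],50]]' 10 >/dev/null; python3 st.py
python3 -m handwheel '[[[0,0,0],[0,0,-0.01],50],[[0,0,0],[0,0,-0.02],50]]' 10 >/dev/null; python3 st.py
```

```text
11.7 pos [0.4784 0.061  0.0945] yang -22.42 Ftool [-0.14 -1.1   1.02] T [ 0.081  0.174 -0.115] w 0.0557 ff 9.999962747097015
11.9 pos [0.4784 0.061  0.0944] yang -21.27 Ftool [ 2.34 -0.11  1.74] T [ 0.236  0.156 -0.136] w 0.0559 ff 9.999955594539642
12.1 pos [0.4784 0.0609 0.0945] yang -20.12 Ftool [ 2.68 -1.    1.89] T [ 0.466 -0.027 -0.086] w 0.0556 ff 9.999853670597076
12.3 pos [0.4784 0.0609 0.0945] yang -18.97 Ftool [ 4.   -0.43  1.72] T [ 0.647 -0.1   -0.07 ] w 0.0556 ff 9.999982863664627
```

```bash
python3 -m handwheel '[[[0.15,0,0],[0,0,-0.01],50],[[0.15,0,0],[0,0,-0.02],50]]' 10 >/dev/null; python3 st.py
python3 -m handwheel '[[[0,0,0],[0,0,-0.01],50],[[0,0,0],[0,0,-0.02],50]]' 10 >/dev/null; python3 st.py
python3 -m handwheel '[[[0,0,0],[0,0,-0.01],50],[[0,0,0],[0,0,-0.02],50]]' 10 >/dev/null; python3 st.py
```

```text
12.5 pos [0.4784 0.0609 0.0945] yang -17.83 Ftool [ 2.58 -0.02  1.25] T [ 0.49  -0.082 -0.085] w 0.0555 ff 9.999930113554
12.7 pos [0.4784 0.0609 0.0945] yang -16.69 Ftool [ 3.09 -0.13  2.33] T [ 0.512 -0.086 -0.054] w 0.0555 ff 9.999861717224121
12.9 pos [0.4784 0.0609 0.0945] yang -15.54 Ftool [2.83 0.26 1.17] T [ 0.506 -0.134 -0.097] w 0.0555 ff 10.000026673078537
```

```bash
python3 -m handwheel '[[[0,0,0],[0,0,-0.01],50],[[0,0,0],[0,0,-0.02],50]]' 10 >/dev/null; python3 st.py
python3 -m handwheel '[[[0,0,0],[0,0,-0.01],50],[[0,0,0],[0,0,-0.02],50]]' 10 >/dev/null; python3 st.py
python3 -m handwheel '[[[0,0,0],[0,0,-0.01],50],[[0,0,0],[0,0,-0.02],50]]' 10 >/dev/null; python3 st.py
```

```text
13.1 pos [0.4784 0.0609 0.0945] yang -14.39 Ftool [2.99 0.11 1.77] T [ 0.473 -0.136 -0.134] w 0.0555 ff 10.000018179416656
13.3 pos [0.4784 0.0609 0.0944] yang -13.25 Ftool [3.09 0.62 2.01] T [ 0.495 -0.198 -0.09 ] w 0.0556 ff 9.999987334012985
13.5 pos [0.4784 0.0609 0.0945] yang -12.1 Ftool [2.34 0.65 1.12] T [ 0.586 -0.152 -0.087] w 0.0557 ff 9.999968558549881
```

```bash
python3 -m handwheel '[[[0,0,0],[0,0,-0.01],50],[[0,0,0],[0,0,-0.015],50]]' 10 >/dev/null; python3 st.py
python3 -m handwheel '[[[0,0,0],[0,0,-0.01],50],[[0,0,0],[0,0,-0.015],50]]' 10 >/dev/null; python3 st.py
python3 -m handwheel '[[[0,0,0],[0,0,-0.01],50],[[0,0,0],[0,0,-0.015],50]]' 10 >/dev/null; python3 st.py
```

```text
13.7 pos [0.4784 0.0609 0.0945] yang -11.25 Ftool [3.51 1.5  1.56] T [ 0.604 -0.143 -0.088] w 0.0557 ff 9.999962747097015
13.9 pos [0.4784 0.0609 0.0945] yang -10.39 Ftool [3.53 0.99 1.46] T [ 0.558 -0.163 -0.177] w 0.0557 ff 9.999907314777374
14.1 pos [0.4784 0.0609 0.0945] yang -9.53 Ftool [2.51 1.2  0.23] T [ 0.57  -0.163 -0.097] w 0.0553 ff 9.999887198209763
```

```bash
python3 -m handwheel '[[[0,0,0],[0,0,-0.01],50],[[0,0,0],[0,0,-0.015],50]]' 10 >/dev/null; python3 st.py
python3 -m handwheel '[[[0,0,0],[0,0,-0.01],50],[[0,0,0],[0,0,-0.015],50]]' 10 >/dev/null; python3 st.py
python3 -m handwheel '[[[0,0,0],[0,0,-0.01],50],[[0,0,0],[0,0,-0.015],50]]' 10 >/dev/null; python3 st.py
```

```text
14.3 pos [0.4783 0.0609 0.0945] yang -8.69 Ftool [2.88 0.07 0.55] T [ 0.63  -0.162 -0.34 ] w 0.0553 ff 9.999889433383942
14.5 pos [0.4783 0.0608 0.0945] yang -7.82 Ftool [1.63 0.84 0.83] T [ 0.167 -0.056 -0.421] w 0.0561 ff 9.999998956918716
14.7 pos [0.4783 0.0607 0.0944] yang -6.96 Ftool [-0.93  0.22  0.25] T [-0.333  0.051 -0.413] w 0.0556 ff 10.000046342611313
```

Run:
```python
from h import *
p=cams.get_image('side'); save(p,'side4.png')
im=cv2.imread('pics/side4.png')[190:330,250:430]; cv2.imwrite('pics/c4.png',cv2.resize(im,(770,600),interpolation=cv2.INTER_CUBIC))
```

```text
(no output)
```

View pics/c4.png

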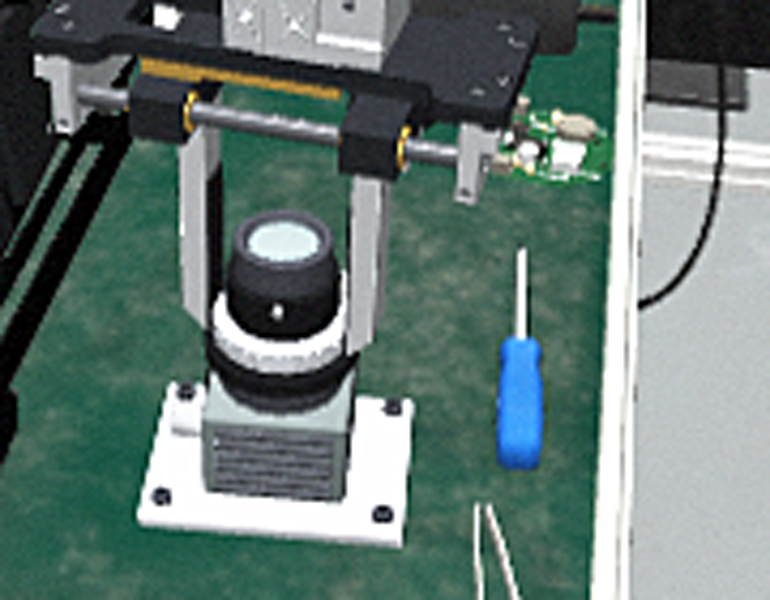

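The torque stepped from -0.09 to -0.34 N m at a jaw angle of about -9°, then levelled off at -0.42 as the pads slipped. That is about 9 N at the lug, well under the 20 N that would move the screw. The side view shows the fingers on the iris ring only. I'll release, rise and check.

```bash
python3 -m handwheel '[[[0,0,0],[0,0,0],60],[[0,0,0],[0,0,0],70],[[0,0,0],[0,0,0],80],[[0,0,0],[0,0,0],85],[[0,0,0],[0,0,0],85],[[0,0,-20],[0,0,0],85],[[0,0,-50],[0,0,0],85],[[0,0,-90],[0,0,0],85],[[0,0,-130],[0,0,0],85],[[0,0,-165],[0,0,0],85],[[0,0,-165],[0,0,0],85],[[0,0,-165],[0,0,0],85]]' 10; python3 look.py 5 wrist,top lug,stop_screw,lens_front,front_barrel,cap_grip,cap_seat
python3 - <<'E'
import cv2
im=cv2.imread('pics/wrist5.png')[130:330,220:420]; cv2.imwrite('pics/c5.png',cv2.resize(im,(600,600),interpolation=cv2.INTER_CUBIC))
E
```

```text
time_s: 15.95
eef_pos: [0.4784, 0.0609, 0.2595]
tool_rot: [0.0, 0.749, 0.663, 0.0]
force: [-0.4, 0.4, 0.1]
gripper_width: 0.0847
finger_force: 0.0
15.95 [0.4784 0.0609 0.2595] y ang -6.99 zax [ 8.e-04  0.e+00 -1.e+00] q [ 0.05  0.12  1.65 -0.    1.37  0.17]
lug wrist 0.59 [297.7 251.5] [0.4557 0.0354 0.079 ]
lug wrist 0.2 [317.9 235.7] [0.477  0.0487 0.079 ]
stop_screw wrist 0.56 [303.3 256.3] [0.4604 0.03   0.079 ]
stop_screw wrist 0.24 [334.3 437.9] [ 0.467  -0.1876  0.079 ]
front_barrel wrist 0.85 [319.2 226.8] [0.4799 0.0629 0.107 ]
front_barrel wrist 0.55 [335.9 439. ] [ 0.4701 -0.1634  0.107 ]
cap_grip wrist 0.96 [334.1 436.5] [ 0.4638 -0.2368  0.023 ]
cap_seat wrist 0.82 [333.6 433. ] [ 0.4631 -0.2409  0.012 ]
stop_screw top 0.37 [286.5 276.1] [0.4537 0.0281 0.079 ]
cap_grip top 0.65 [437.2 268.5] [ 0.4662 -0.2384  0.023 ]
cap_seat top 0.96 [431.6 267.2] [ 0.4687 -0.2304  0.012 ]
```

View pics/c5.png

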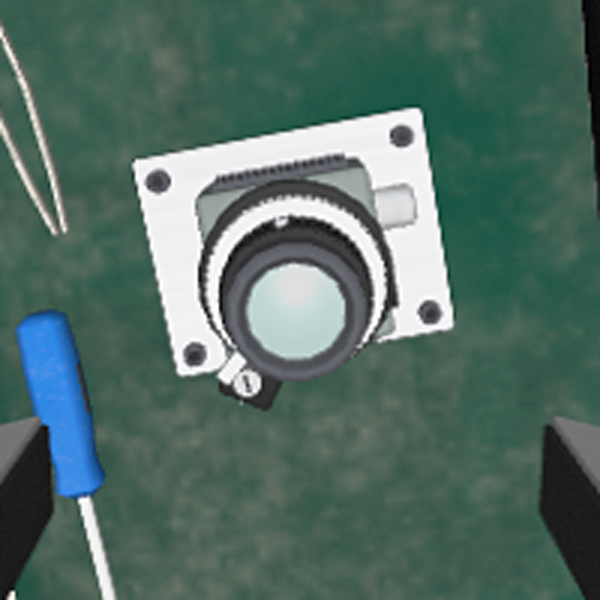

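The wrist view shows the lug at crop (233, 368) bearing on the screw head at (247, 381), with the ear where it was. The grip also gave the lens axis in robot coordinates: (0.4784, 0.0609). Next is the cap.

```bash
python3 -m handwheel '[[[-30,2,0],[0,0,0],85],[[-75,6,0],[0,0,0],85],[[-120,9,0],[0,0,0],85],[[-165,13,0],[0,0,0],85],[[-210,16,0],[0,0,0],85],[[-255,20,20],[0,0,0],85],[[-285,22,40],[0,0,0],85],[[-298,23,50],[0,0,0],85],[[-298,23,50],[0,0,0],85],[[-298,23,50],[0,0,0],85],[[-298,23,50],[0,0,0],85]]' >/dev/null
python3 look.py 6 wrist cap_grip,cap_seat
python3 - <<'E'
import cv2
im=cv2.imread('pics/wrist6.png')[150:390,160:480]; cv2.imwrite('pics/c6.png',cv2.resize(im,(800,600),interpolation=cv2.INTER_CUBIC))
E
```

```text
17.75 [ 0.4655 -0.2366  0.2105] y ang -6.91 zax [ 1.4e-03 -7.0e-04 -1.0e+00] q [-0.54  0.25  1.62  0.    1.28 -0.42]
cap_grip wrist 0.76 [318.7 226. ] [ 0.466  -0.2411  0.023 ]
cap_seat wrist 0.6 [318.2 219.5] [ 0.4661 -0.2367  0.012 ]
```

View pics/c6.png

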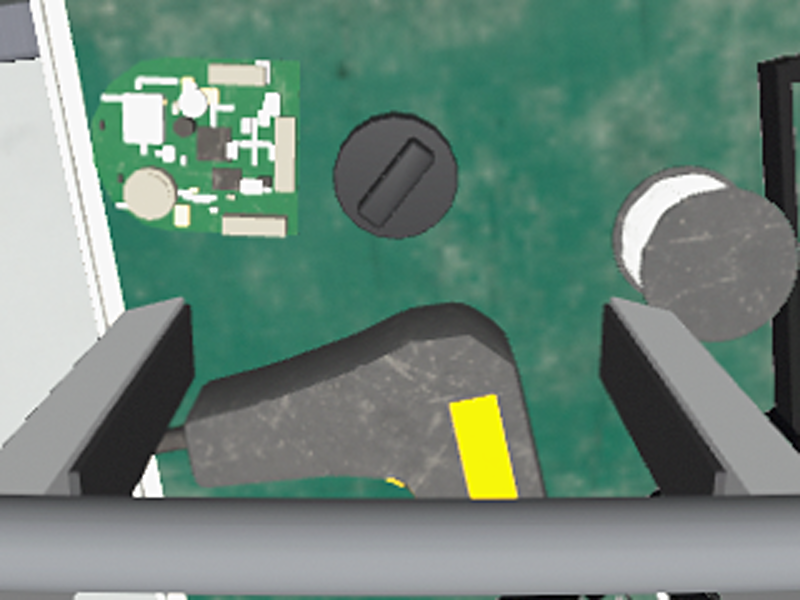

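The view shows the cap centred at crop (396, 176), with its bar running from about (370, 218) to (423, 147). The heat gun lies below it and a pot is to the right at (710, 250). I'll compute the pose.

Run:
```python
from h import *
p=cams.get_image('wrist'); c=lambda u,v:(160+u/2.5-.4,150+v/2.5-.4)
w=lambda u,v,z:atz(p,c(u,v),z)
top=w(396,176,.016); b=w(396.5,182.5,.030)
print('rim circle',top.round(4),'bar top',b.round(4))
for a,bb in (((369,219),(423,146)),((360,212),(412,138)),((379,226),(433,155))):
    d=w(*bb,.03)-w(*a,.03); print(np.degrees(np.arctan2(d[1],d[0])),np.hypot(d[0],d[1]))
print('gun',[w(u,v,.05).round(3)[:2].tolist() for u,v in ((185,410),(220,380),(440,303),(510,350))],'pot',[w(u,v,.05).round(3)[:2].tolist() for u,v in ((615,240),(640,270))])
s=robot.observe();print(s['eef_pos'],toolR().as_matrix().T.round(3).tolist())
for u in (191,600): print(w(u,310,s['eef_pos'][2]-.017))
m=[r['mask'] for r in cams.outline_of('cap_grip',p)[:1]][0]; q=np.argwhere(m); print(q.mean(0),q.min(0),q.max(0))
```

```text
rim circle [ 0.4657 -0.2367  0.016 ] bar top [ 0.4659 -0.2366  0.03  ]
47.13708210606714 0.0348931956251901
48.376126676182786 0.0346990893245119
46.52568967019669 0.034345197020405206
gun [[0.375, -0.311], [0.391, -0.3], [0.477, -0.28], [0.501, -0.301]] pot [[0.543, -0.263], [0.551, -0.276]]
[ 0.46524861 -0.2370555   0.21008398] [[0.121, 0.993, -0.0], [0.993, -0.121, 0.001], [0.001, -0.001, -1.0]]
[ 0.42421257 -0.22630639  0.19308398]
[ 0.50811124 -0.23642271  0.19308398]
[219.21604938 318.52623457] [194 295] [244 343]
```

```bash
python3 -m handwheel '[[[0.5,0.5,0],[0,0,0.14],60],[[0.5,0.5,0],[0,0,0.28],40],[[0.5,0.5,20],[0,0,0.42],36],[[0.5,0.5,50],[0,0,0.56],36],[[0.5,0.5,80],[0,0,0.623],36],[[0.5,0.5,110],[0,0,0.623],36],[[0.5,0.5,135],[0,0,0.623],36],[[0.5,0.5,155],[0,0,0.623],36],[[0.5,0.5,168],[0,0,0.623],36],[[0.5,0.5,174],[0,0,0.623],36],[[0.5,0.5,174],[0,0,0.623],36],[[0.5,0.5,174],[0,0,0.623],36]]'; python3 st.py
python3 -m handwheel '[[[0,0,0],[0,0,0],25],[[0,0,0],[0,0,0],18],[[0,0,0],[0,0,0],14],[[0,0,0],[0,0,0],8],[[0,0,0],[0,0,0],8],[[0,0,0],[0,0,0],8],[[0,0,0],[0,0,0],8]]' 15 >/dev/null; python3 st.py
```

```text
time_s: 19.2
eef_pos: [0.4659, -0.2375, 0.0363]
tool_rot: [0.0, 0.916, 0.401, 0.0]
force: [0.2, -0.3, 0.0]
gripper_width: 0.0361
finger_force: 0.0
19.2 pos [ 0.4659 -0.2375  0.0363] yang -42.68 Ftool [-0.11  0.38 -0.05] T [-0.079  0.146 -0.023] w 0.0361 ff 0.0
19.9 pos [ 0.4656 -0.2373  0.0357] yang -42.68 Ftool [ 0.19 -1.46 -6.52] T [ 0.11   0.427 -0.012] w 0.0119 ff 14.937156289815903
```

```bash
python3 -m handwheel '[[[0,0,-5],[0,0,0],8],[[0,0,-15],[0,0,0],8],[[0,0,-35],[0,0,0],8],[[0,0,-65],[0,0,0],8],[[0,0,-100],[0,0,0],8],[[0,0,-135],[0,0,0],8],[[0,0,-165],[0,0,0],8],[[0,0,-175],[0,0,0],8],[[0,0,-175],[0,0,0],8]]' 15 >/dev/null; python3 st.py
python3 -m handwheel '[[[15,-13,0],[0,0,0],8],[[40,-34,0],[0,0,0],8],[[70,-59,0],[0,0,0],8],[[100,-85,0],[0,0,0],8],[[130,-110,0],[0,0,0],8],[[160,-136,0],[0,0,0],8],[[190,-161,0],[0,0,0],8],[[210,-178,0],[0,0,0],8],[[222,-188,0],[0,0,0],8],[[227,-193,0],[0,0,0],8],[[227,-193,0],[0,0,0],8],[[227,-193,0],[0,0,0],8]]' 15 >/dev/null; python3 st.py
python3 look.py 7 wrist,side cap_grip,cap_seat,front_barrel,lens_front
python3 - <<'E'
import cv2
im=cv2.imread('pics/wrist7.png'); cv2.imwrite('pics/c7.png',im)
E
```

```text
20.8 pos [ 0.4657 -0.2374  0.2116] yang -42.68 Ftool [-0.02 -0.68  1.45] T [-0.04   0.136  0.018] w 0.0114 ff 14.939877390861511
22.0 pos [0.4773 0.0599 0.2098] yang -42.71 Ftool [-0.72  0.65  0.59] T [-0.098  0.102 -0.038] w 0.0117 ff 14.939872920513153
22.0 [0.4773 0.0599 0.2098] y ang -42.71 zax [-1.e-03 -2.e-04 -1.e+00] q [ 0.05  0.16  1.73 -0.    1.26  0.79]
cap_grip wrist 0.92 [316.9 291.1] [0.4285 0.0078 0.023 ]
cap_seat wrist 0.75 [318.1 281.4] [0.4337 0.0117 0.012 ]
front_barrel wrist 0.7 [320.6 242.7] [0.4797 0.0586 0.107 ]
cap_grip side 0.6 [318.  203.8] [ 0.5243 -0.2431  0.023 ]
cap_seat side 0.78 [316. 211.] [ 0.5264 -0.2276  0.012 ]
front_barrel side 0.58 [316.6 247.1] [0.4799 0.0473 0.107 ]
lens_front side 0.73 [314.  245.5] [0.4814 0.0656 0.123 ]
lens_front side 0.3 [313.7 269.1] [0.471  0.1284 0.123 ]
```

View pics/c7.png

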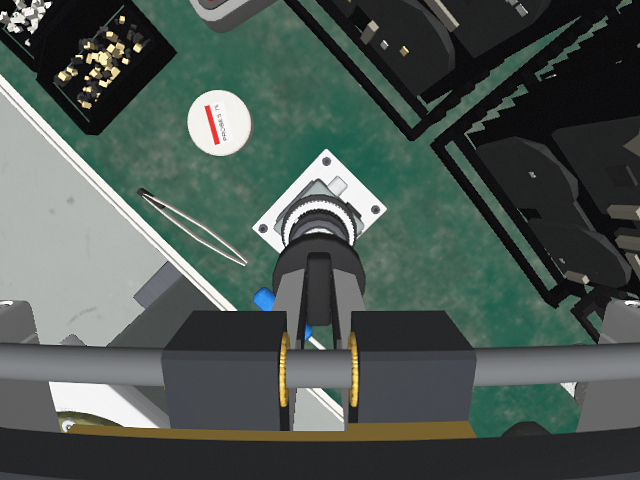

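The wrist view shows the cap held level with its rim spanning columns 273–365, in line with the lens rings centred near column 319. A quick fix of the cap centre comes before lowering.

```bash
python3 -m handwheel '[[[0.9,0.1,0],[0,0,0],8],[[0.9,0.1,20],[0,0,0],8],[[0.9,0.1,40],[0,0,0],8],[[0.9,0.1,45],[0,0,0],8],[[0.9,0.1,45],[0,0,0],8]]' 15 >/dev/null; python3 st.py
python3 - <<'E'
from h import *
p=cams.get_image('wrist'); s=robot.observe(); q=cams.get_image('side'); z=s['eef_pos'][2]-.0127; M=toolR().as_matrix()
for t,dz in (('cap_grip',0),('cap_seat',-.011)):
    A=cams.mark_of(t,p)[:1]; B=cams.mark_of(t,q)[:1]
    for r in A: print(t,r['confidence'],1e3*(M.T@(atz(p,r['centre'],z+dz)-s['eef_pos'])).round(4))
    if A and B: print(tri([ray(p,A[0]['centre']),ray(q,B[0]['centre'])]),s['eef_pos'])
E
```

```text
23.0 pos [0.478  0.0611 0.1652] yang -42.68 Ftool [0.87 0.24 0.46] T [-0.103  0.113 -0.039] w 0.0121 ff 14.939938634634018
cap_grip 0.96 [ 0.4  0.3 12.7]
[0.47862999 0.06078935 0.1514833 ] [0.47840895 0.06110687 0.16597592]
cap_seat 0.9 [-1.7  1.1 23.7]
[0.48084225 0.06105321 0.14668485] [0.47840895 0.06110687 0.16597592]
```

```bash
python3 -m handwheel '[[[-0.2,0.2,3],[0,0,0],8],[[-0.2,0.2,6],[0,0,0],8],[[-0.2,0.2,8],[0,0,0],8],[[-0.2,0.2,9],[0,0,0],8]]' 15 >/dev/null; python3 st.py
python3 -m handwheel '[[[0,0,1],[0,0,0],8],[[0,0,2],[0,0,0],8],[[0,0,3],[0,0,0],8]]' 15 >/dev/null; python3 st.py
python3 -m handwheel '[[[0,0,1],[0,0,0],8],[[0,0,2],[0,0,0],8]]' 15 >/dev/null; python3 st.py
```

```text
23.7 pos [0.4781 0.0608 0.1561] yang -42.68 Ftool [-0.38 -0.19 -0.08] T [-0.049  0.113 -0.081] w 0.0119 ff 14.939889907836914
24.0 pos [0.4782 0.0608 0.1534] yang -42.69 Ftool [-0.41  0.31  0.12] T [-0.041  0.049  0.022] w 0.012 ff 14.939888566732407
24.2 pos [0.4782 0.0608 0.1514] yang -42.69 Ftool [-0.45  1.17 -0.04] T [-0.039  0.087 -0.04 ] w 0.0121 ff 14.939844757318497
```

```bash
python3 -m handwheel '[[[0,0,1],[0,0,0],8],[[0,0,2],[0,0,0],8],[[0,0,3],[0,0,0],8],[[0,0,3.5],[0,0,0],8]]' 15 >/dev/null; python3 st.py
python3 -m handwheel '[[[0,0,0.5],[0,0,0],8],[[0,0,0.5],[0,0,0],8]]' 15 >/dev/null; python3 st.py
python3 -m handwheel '[[[0,0,0.5],[0,0,0],8],[[0,0,0.5],[0,0,0],8]]' 15 >/dev/null; python3 st.py
```

```text
24.6 pos [0.4782 0.0608 0.1478] yang -42.69 Ftool [ 0.01 -0.16  0.3 ] T [-0.075  0.125  0.031] w 0.0118 ff 14.93986576795578
24.8 pos [0.4782 0.0608 0.1474] yang -42.69 Ftool [ 0.75  0.3  -0.19] T [-0.112  0.115 -0.041] w 0.0116 ff 14.939904659986496
25.0 pos [0.4782 0.0608 0.1469] yang -42.69 Ftool [-0.29  0.18 -0.1 ] T [-0.083  0.059  0.   ] w 0.0116 ff 14.93986889719963
```

```bash
python3 -m handwheel '[[[0,0,0.3],[0,0,0],8],[[0,0,0.3],[0,0,0],8]]' 15 >/dev/null; python3 st.py
python3 -m handwheel '[[[0,0,0.3],[0,0,0],8],[[0,0,0.3],[0,0,0],8]]' 15 >/dev/null; python3 st.py
python3 -m handwheel '[[[0,0,0.3],[0,0,0],8],[[0,0,0.3],[0,0,0],8]]' 15 >/dev/null; python3 st.py
```

```text
25.2 pos [0.4782 0.0608 0.1467] yang -42.68 Ftool [-0.11  0.12 -0.5 ] T [-0.087  0.18   0.003] w 0.0116 ff 14.940544813871384
25.4 pos [0.4783 0.0608 0.1467] yang -42.68 Ftool [-1.04 -0.89 -4.15] T [-0.09   0.528 -0.021] w 0.012 ff 14.941040128469467
25.6 pos [0.4783 0.0608 0.1467] yang -42.68 Ftool [-2.21 -2.17 -8.84] T [-0.123  0.89  -0.08 ] w 0.0121 ff 14.941482692956924
```

The cap seated at TCP z = 0.1467, as predicted, with under 9 N. I'll ease off, open and withdraw.

```bash
python3 -m handwheel '[[[0,0,-0.5],[0,0,0],8],[[0,0,-0.5],[0,0,0],14],[[0,0,-0.5],[0,0,0],22],[[0,0,-0.5],[0,0,0],32],[[0,0,-0.5],[0,0,0],40],[[0,0,-0.5],[0,0,0],40],[[0,0,-10],[0,0,0],40],[[0,0,-30],[0,0,0],40],[[0,0,-65],[0,0,0],40],[[0,0,-105],[0,0,0],40],[[0,0,-120],[0,0,0],40],[[0,0,-120],[0,0,0],40]]' >/dev/null; python3 st.py
python3 look.py 8 wrist,side cap_grip,cap_seat,lug,stop_screw
python3 - <<'E'
import cv2, numpy as np
a=cv2.imread('pics/wrist8.png')[140:300,220:380]; b=cv2.imread('pics/side8.png')[210:330,260:380]
cv2.imwrite('pics/c8.png',np.hstack([cv2.resize(a,(400,400),interpolation=cv2.INTER_CUBIC),cv2.resize(b,(400,400),interpolation=cv2.INTER_CUBIC)]))
E
```

```text
26.8 pos [0.4789 0.0608 0.2688] yang -42.68 Ftool [-0.54  0.61  0.23] T [-0.04   0.106 -0.061] w 0.0401 ff 0.0
26.8 [0.4789 0.0608 0.2688] y ang -42.68 zax [ 4.7e-03  2.0e-04 -1.0e+00] q [ 0.05  0.11  1.64 -0.    1.39  0.8 ]
cap_seat wrist 0.59 [316.3 231. ] [0.4626 0.0442 0.012 ]
stop_screw wrist 0.81 [322.7 255.2] [0.4606 0.0322 0.079 ]
cap_grip side 0.68 [317.3 238.9] [ 0.5018 -0.0981  0.023 ]
cap_seat side 0.63 [314.6 241.9] [ 0.508  -0.1017  0.012 ]
cap_seat side 0.51 [333.8 256.4] [ 0.4609 -0.0581  0.012 ]
lug side 0.57 [334.9 258.6] [0.4483 0.0373 0.079 ]
stop_screw side 0.54 [327.3 256. ] [0.4627 0.0321 0.079 ]
```

View pics/c8.png

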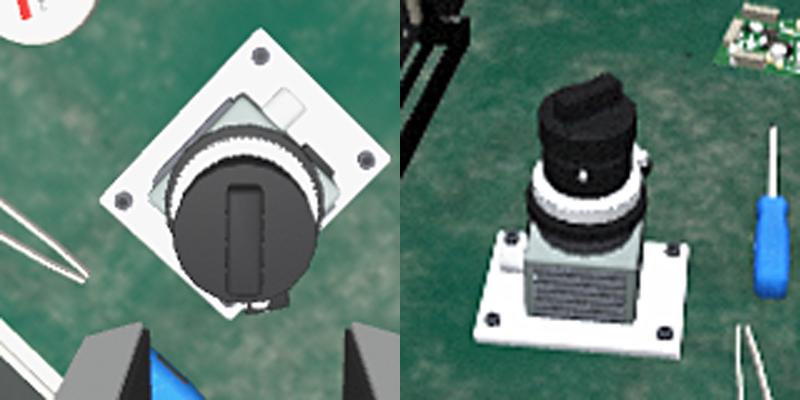

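The cap sits level and home on the lens (wrist crop (245, 230), side crop (588, 120)). The lug is still against the screw near wrist crop (258, 303), and the gripper is clear.

```bash
python3 -c "
from cell import robot
print(robot.hand_in())"
```

```text
the job is handed in; nothing more can be done
None
```

The iris is closed with its lug bearing on the stop screw (felt at about 9 N, under the 20 N limit), the dust cap is fully home on the lens and released, and the job was handed in at about 27 s.

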